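# Put the check weights back in their case

### The arm

A 6-joint arm with a two-finger parallel gripper is mounted at the origin on a cart in front of the work surface, level with it; the furniture and walls round the work are solid. World frame = base frame: x ahead of the robot, y to its left, z up, the work surface at z = 0. Lengths are in m, angles in rad, forces in N, time in s.
With the tool pointing down it reaches from about 0.3 to 0.825 m from the base axis. Payload 5.4 kg.
Tool frame: the origin (TCP) lies at the very end of the fingers, on their centre line; the grasp point (between the pads) lies 19 mm behind it; z points along the fingers, x is the direction in which the jaws open and shut, and the axes are right-handed (so a half turn about z gives the same grasp; the last joint's range is limited). The gripper opens to 92 mm and grips with 3 to 60 N. Pads are 20 mm wide; open, the fingers measure 128 mm over their backs; the gripper's body (75 mm by 189 mm) begins 69 mm behind the grasp point.
Start: joints at [-1.497, 0.158, 1.597, -0, 1.386, -0.21], TCP at [0.161, -0.552, 0.215] pointing down, gripper open.
Joint ranges: [-2.91, 2.91], [-0.94, 2.29], [0.18, 2.7], [-1.29, 4.43], [0.17, 2.64], [-3, 3]. Speed limits (rad/s): [2.57, 2.57, 3.14, 3.14, 3.14, 3.14].

### API

Orientations are given as a rotation vector (axis times angle).
In Python, from workcell import bot gives the robot as it stands. Calls block until the motion is done:
- bot.goto(position, orientation): joint-space move of the TCP to a pose.
- bot.line_to(position, rot=None, max_speed=0.15): straight line of the TCP; rot=None keeps the orientation; max_speed is the mean speed in m/s.
- bot.set_joints(angles): joint-space move.
- bot.set_gripper(opening, newtons=None): opening from 0.0 (shut) to 1.0 (fully open); newtons is the grip in N (None keeps the last); returns when the fingers have stopped.
- bot.hold(seconds).
- bot.inverse_kinematics(position, orientation): joint angles nearest the present ones, or None.
- bot.read_camera(name): name is "scene" or "top" or "wrist"; returns a dict with "pixels" (384x512x3 uint8, blue, green, red), "fx", "fy", "cx", "cy" (pixels), "k1" (the pictures are not rectified: a ray, as slopes to the right and down, at radius r is drawn at 1 + k1 r^2 times it, then the intrinsics apply), "R" (3x3) and "t" (3): a world point X has camera coordinates R X + t. Camera axes: x right, y down, z forward; pixel columns grow to the right and rows downward; lengths in m; the calibration is good to about 2 mm. A picture is of the moment at which its call begins. There is no depth.
A pose or a line that the arm cannot do raises bot.MotionError and nothing moves.
- bot.job_done(): hands the job in, once; it reports no verdict.
Readings, each from a call of its own:
- bot.current_clock(): time.
- bot.current_joints(): joint angles.
- bot.current_joint_vel(): joint speeds.
- bot.current_effort(): joint torques, N m.
- bot.current_ee_pos(): TCP position.
- bot.current_tool_rot(): TCP orientation.
- bot.current_contact_force(): force on the tool from outside, world axes, zero at the start.
- bot.current_ft_torque(): the same for the moment, N m.
- bot.current_opening(): opening from 0.0 (shut) to 1.0 (fully open).
Only numpy, scipy, OpenCV 4.12 (cv2) and the standard library are available. Lean on these libraries where they do the work, as an engineer would, in place of code of your own. Each camera call takes 0.05 s, during which the arm holds its last target. There are 200 camera calls.

### The job

The balance has been checked: put the four knob weights, the one still on the balance pan too, back into their open wooden case, each standing upright and fully down in the well that fits it. Set them down gently, do not drop them in, and leave the slotted weight and the hooked weight, which belong to other sets, where they are.

Things in the scene. Friction and masses are not known exactly. Their poses are not given: they have to be found in the camera images.
- w500_centre (a point): The largest of the four knob weights, about 500 g: brass, round body 52 mm across, 26 mm tall, narrow neck, round lifting knob on top 24 mm across, 11 mm tall; 42 mm tall over all, upright. The point is its centre, 21 mm above its underside; z up its axis. Starts on the round steel pan of the white balance (fixed; pan top 64 mm above the bench). Pick it up by the knob, fingertips just above the body.
- w200_centre (a point): The second largest of the four knob weights, about 200 g: brass, round body 40 mm across, 17 mm tall, narrow neck, round lifting knob on top 20 mm across, 10 mm tall; 32 mm tall over all, upright. The point is its centre, 16 mm above its underside; z up its axis. Starts on the bench. Pick it up by the knob, fingertips just above the body.
- w100_centre (a point): The third largest of the four knob weights, about 100 g: brass, round body 31 mm across, 14 mm tall, narrow neck, round lifting knob on top 16 mm across, 9 mm tall; 27 mm tall over all, upright. The point is its centre, 13.5 mm above its underside; z up its axis. Starts on the bench. Pick it up by the knob, fingertips just above the body.
- w50_centre (a point): The smallest of the four knob weights, about 50 g: brass, round body 24 mm across, 11 mm tall, narrow neck, round lifting knob on top 14 mm across, 9 mm tall; 24 mm tall over all, upright. The point is its centre, 12 mm above its underside; z up its axis. Starts on the bench. Pick it up by the knob, fingertips just above the body.
- well_500_floor (a point): Round well for the largest knob weight: 58 mm across, 8 mm deep, mouth bevelled to 64 mm, grey floor. One of four fixed light wooden inserts (72 mm square) that fill the wooden case two by two in any order, centres 73 mm apart. The point is the centre of its floor, 13 mm above the bench (insert top 21 mm, case rim 24 mm). Fingers opened wide can strike weights in the wells beside it.
- well_200_floor (a point): Round well for the second largest knob weight: 46 mm across, 8 mm deep, mouth bevelled to 52 mm, grey floor. One of four fixed light wooden inserts (72 mm square) that fill the wooden case two by two in any order, centres 73 mm apart. The point is the centre of its floor, 13 mm above the bench (insert top 21 mm, case rim 24 mm). Fingers opened wide can strike weights in the wells beside it.
- well_100_floor (a point): Round well for the third largest knob weight: 37 mm across, 8 mm deep, mouth bevelled to 43 mm, grey floor. One of four fixed light wooden inserts (72 mm square) that fill the wooden case two by two in any order, centres 73 mm apart. The point is the centre of its floor, 13 mm above the bench (insert top 21 mm, case rim 24 mm). Fingers opened wide can strike weights in the wells beside it.
- well_50_floor (a point): Round well for the smallest knob weight: 30 mm across, 8 mm deep, mouth bevelled to 36 mm, grey floor. One of four fixed light wooden inserts (72 mm square) that fill the wooden case two by two in any order, centres 73 mm apart. The point is the centre of its floor, 13 mm above the bench (insert top 21 mm, case rim 24 mm). Fingers opened wide can strike weights in the wells beside it.
- slotted_centre (a point): Not of this set: a flat round brass weight, 40 mm across and 11 mm thick, no knob, with a 7 mm wide open slot from its edge to its middle. Lies on the bench. The point is its centre, half-way up. Behind it all a wide shelf hangs low over the back of the bench (from 0.65 m ahead of the robot): draw the arm in when swinging across.
- hooked_centre (a point): Not of this set: a brass weight, 27 mm across, with a wire hook in place of a knob; 45 mm tall over the hook. Stands on the bench. The point is on its axis, 22.5 mm above its underside.
Not all that is in view belongs to the job. Leave any orange or purple look-alike of the part that bears w500_centre alone.

How it is judged:
By the outcome, as a careful person would: the job done as asked, in the order asked, and still so for the second after the job is handed in, with the robot touching nothing.
It also fails if it takes over 120 s, if anything falls off the work surface, if the arm or the gripper's body presses on something with over 40 N, if the wrist force passes 120 N, or if a joint passes its speed limit or range.

## Working session

There is one attempt and no reset: what is moved stays moved. The work goes in short steps, each a Python script; the robot and the scene stay as the last script left them, time stands still between calls to the robot, and variables do not carry over. Pictures are saved under pics/ and viewed, about 12 in all and at most 16, crops included, and the job is handed in when it is done.

```bash
mkdir -p pics; ls; cat > h.py <<'E'
import numpy as np, cv2
from workcell import bot
def snap(name,fn):
    c=bot.read_camera(name); cv2.imwrite(f'pics/{fn}.png',c['pixels'])
    np.savez(f'pics/{fn}.npz',**c); return c
def load(fn): return dict(np.load(f'pics/{fn}.npz'))
def ray(c,u,v):
    xd=np.array([(u-c['cx'])/c['fx'],(v-c['cy'])/c['fy']]); x=xd.copy()
    for _ in range(30): x=xd/(1+c['k1']*(x@x))
    d=c['R'].T@np.array([x[0],x[1],1.]); return -c['R'].T@c['t'], d/np.linalg.norm(d)
def atz(c,u,v,z):
    o,d=ray(c,u,v); return o+d*(z-o[2])/d[2]
def tri(obs):
    A=np.zeros((3,3));b=np.zeros(3);L=[]
    for c,u,v in obs:
        o,d=ray(c,u,v);P=np.eye(3)-np.outer(d,d);A+=P;b+=P@o;L.append((P,o))
    X=np.linalg.solve(A,b); return X,[np.linalg.norm(P@(X-o)) for P,o in L]
def proj(c,X):
    p=c['R']@np.asarray(X,float)+c['t'];x=p[:2]/p[2];x=x*(1+c['k1']*(x@x))
    return np.array([c['fx']*x[0]+c['cx'],c['fy']*x[1]+c['cy']])
E
python3 - <<'E'
from h import *
for n in ('scene','top'):
    c=snap(n,n+'0'); print(n,-c['R'].T@c['t'],c['R'][2],c['fx'],c['k1'])
    cv2.imwrite(f'pics/{n}0b.png',cv2.resize(c['pixels'],(800,600),interpolation=cv2.INTER_CUBIC))
print(bot.current_ee_pos(),bot.current_tool_rot(),bot.current_clock())
E
```

```text
pics
scene [-0.40706483 -0.62874383  0.74295779] [ 0.73142372  0.38023071 -0.5660777 ] 349.88135431261185 -0.04368424278875388
top [ 0.34457747 -0.17693026  1.5677802 ] [ 7.91108271e-02  1.71635874e-04 -9.96865812e-01] 349.95026495183856 0.010526408534358017
[ 0.16093318 -0.55141674  0.21371506] [-2.51225074e+00  1.88416967e+00  1.82344680e-03] 0.1
```

View pics/top0b.png

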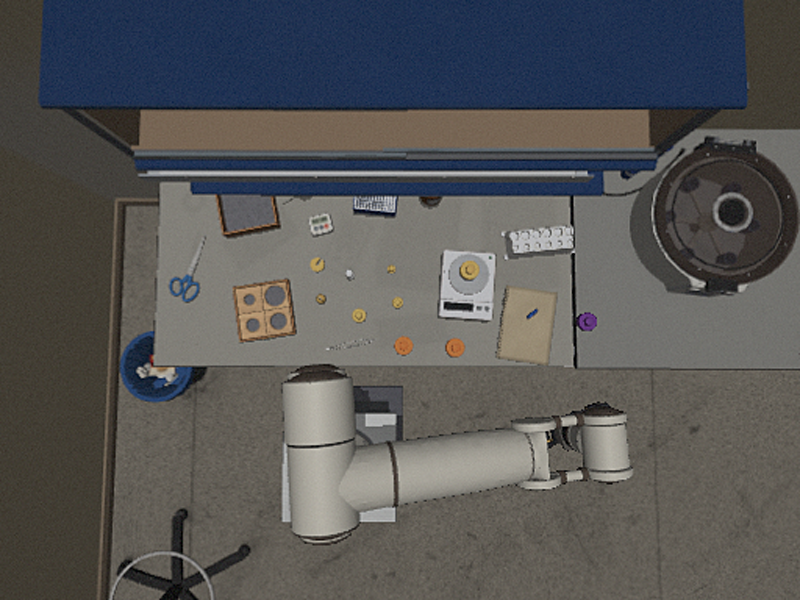

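View pics/scene0b.png

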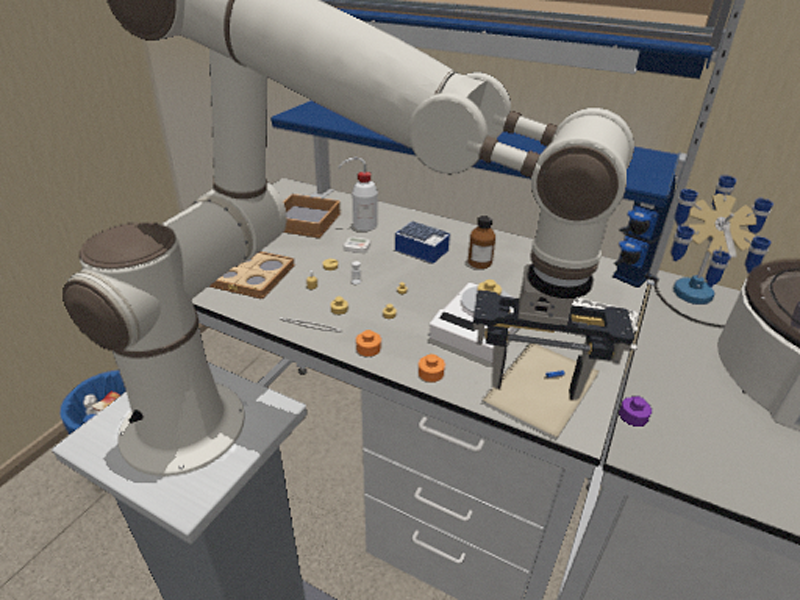

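Top view (800 px scale): w500 is on the pan at (470,270). On the bench are w200 at (359,315), w100 at (397,302) and w50 at (391,268). Slotted is at (317,265), hooked at (321,299), and the case is around (265,310). The orange look-alikes at (403,345) and (455,347) and the purple one at (587,321) are not ours. I'll get rough positions from these and then look from the wrist.

```bash
python3 - <<'E'
from h import *
t=load('top0');s=load('scene0');k=.64
P={'w500':((470,269),(489,286),.1),'w200':((359,315),(339,302),.027),'w100':((397,302),(390,309),.022),'w50':((391,268),(402,286),.02),'slot':((317,265),(331,264),.01),'hook':((321,299),(312,281),.02)}
for n,(a,b,z) in P.items():
    X,e=tri([(t,a[0]*k,a[1]*k),(s,b[0]*k,b[1]*k)]); print(n,X.round(3),np.round(e,4),atz(t,a[0]*k,a[1]*k,z).round(3))
for a in [(251,301),(276,295),(252,325),(277,322)]: print('well',atz(t,a[0]*k,a[1]*k,.013).round(3))
# wrist cam look from start
c=snap('wrist','w_start'); R=c['R']; 
from scipy.spatial.transform import Rotation as Ro
T=Ro.from_rotvec(bot.current_tool_rot()).as_matrix()
print('cam in tool',T.T@(-R.T@c['t']-bot.current_ee_pos()),(R@T).round(3),c['fx'])
# candidates poses
for p in [(.45,.0,.3),(.45,.17,.3),(.45,-.2,.35),(.42,.3,.3)]:
  for th in (0,np.pi/2,-np.pi/2,np.pi):
    r=(Ro.from_euler('z',th)*Ro.from_euler('x',np.pi)).as_rotvec()
    q=bot.inverse_kinematics(p,r); print(p,round(th,2),None if q is None else np.round(q,2))
E
```

```text
w500 [ 0.547 -0.361  0.095] [0.0004 0.0004] [ 0.546 -0.36   0.1  ]
w200 [ 0.426 -0.056  0.022] [0.0008 0.0008] [ 0.426 -0.055  0.027]
w100 [ 0.464 -0.164  0.017] [0.0024 0.0024] [ 0.463 -0.162  0.022]
w50 [ 0.561 -0.146  0.016] [0.0012 0.0012] [ 0.56  -0.145  0.02 ]
slot [0.572 0.065 0.009] [0.003 0.003] [0.57  0.068 0.01 ]
hook [0.473 0.052 0.018] [0.0018 0.0018] [0.471 0.054 0.02 ]
well [0.466 0.254 0.013]
well [0.483 0.183 0.013]
well [0.398 0.25  0.013]
well [0.406 0.179 0.013]
cam in tool [-0.00075504 -0.06791464 -0.17027546] [[ 1.    -0.     0.001]
 [ 0.     0.97  -0.245]
 [-0.001  0.245  0.97 ]] 279.1462788945209
(0.45, 0.0, 0.3) 0 [-0.27 -0.22  1.8  -0.    1.56 -0.27]
(0.45, 0.0, 0.3) 1.57 [-0.27 -0.22  1.8   0.    1.56 -1.84]
(0.45, 0.0, 0.3) -1.57 [-0.27 -0.22  1.8  -0.    1.56  1.3 ]
(0.45, 0.0, 0.3) 3.14 [-0.27 -0.22  1.8   0.    1.56  2.87]
(0.45, 0.17, 0.3) 0 [ 0.11 -0.14  1.73 -0.    1.55  0.11]
(0.45, 0.17, 0.3) 1.57 [ 0.11 -0.14  1.73 -0.    1.55 -1.46]
(0.45, 0.17, 0.3) -1.57 [ 0.11 -0.14  1.73 -0.    1.55  1.68]
(0.45, 0.17, 0.3) 3.14 None
(0.45, -0.2, 0.35) 0 [-0.66 -0.11  1.61 -0.    1.64 -0.66]
(0.45, -0.2, 0.35) 1.57 [-0.66 -0.11  1.61  0.    1.64 -2.23]
(0.45, -0.2, 0.35) -1.57 [-0.66 -0.11  1.61 -0.    1.64  0.91]
(0.45, -0.2, 0.35) 3.14 [-0.66 -0.11  1.61  0.    1.64  2.48]
(0.42, 0.3, 0.3) 0 [ 0.39 -0.04  1.64 -0.    1.54  0.39]
(0.42, 0.3, 0.3) 1.57 [ 0.39 -0.04  1.64 -0.    1.54 -1.18]
(0.42, 0.3, 0.3) -1.57 [ 0.39 -0.04  1.64  0.    1.54  1.96]
(0.42, 0.3, 0.3) 3.14 [ 0.39 -0.04  1.64  0.    1.54 -2.76]
```

```bash
cat >> h.py <<'E'
from scipy.spatial.transform import Rotation as Ro
def down(deg): return (Ro.from_euler('z',deg,degrees=True)*Ro.from_euler('x',np.pi)).as_rotvec()
E
python3 - <<'E'
from h import *
for fn,p in [('a1',(.45,-.36,.26)),('a2',(.45,-.28,.26)),('b1',(.43,-.14,.2)),('b2',(.43,-.06,.2)),('c1',(.40,.17,.22)),('c2',(.40,.25,.22))]:
    bot.goto(p,down(90)); snap('wrist',fn)
print(bot.current_clock())
ims=[cv2.resize(load(f)['pixels'],(400,300),interpolation=cv2.INTER_AREA) for f in ('a1','b1','c1','c2')]
cv2.imwrite('pics/m1.png',np.vstack([np.hstack(ims[:2]),np.hstack(ims[2:])]))
E
```

```text
5.2167
```

View pics/m1.png

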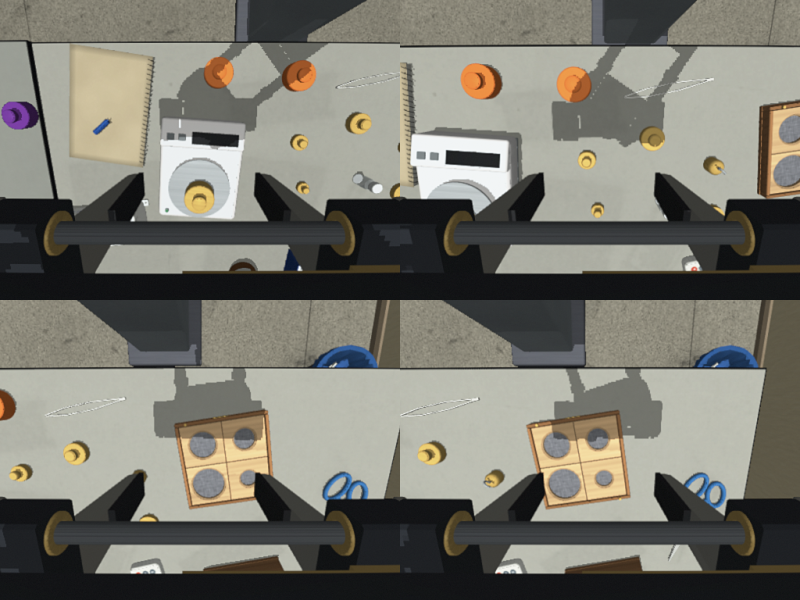

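Wrist views, with left = −y and up = −x (quadrants at 400 px):
- **w500:** on the pan at (199,197) in the top-left quadrant.
- **Bench weights:** in the top-right quadrant, w100 is at (587,158), w50 at (597,210) and w200 at (652,138). The hooked weight is at (713,166).
- **Wells (bottom-left):** 500 at (209,484), 200 at (203,443), 100 at (243,438) and 50 at (249,478).

Next I'll fit silhouettes with the known shapes over two views, leaving z free.

```bash
cat >> h.py <<'E'
from scipy.optimize import minimize
A=np.linspace(0,2*np.pi,48,endpoint=False)
def circ(X,r,z): return np.c_[X[0]+r*np.cos(A),X[1]+r*np.sin(A),np.full(48,X[2]+z)]
S=8
def fill(m,pts,v=1):
    h=cv2.convexHull(np.round(pts*S*4).astype(np.int32)); 
    cv2.fillConvexPoly(m,h,v,shift=2)
# weights: D body, h body, D knob, h knob, H
W={500:(52,26,24,11,42),200:(40,17,20,10,32),100:(31,14,16,9,27),50:(24,11,14,9,24)}
WD={500:58,200:46,100:37,50:30}
def weight_parts(n,X):   # X = underside centre
    D,hb,dk,hk,H=np.array(W[n])/1000
    return [np.r_[circ(X,D/2,0),circ(X,D/2,hb)],np.r_[circ(X,dk/2,H-hk),circ(X,dk/2,H)],np.r_[circ(X,dk*.3,hb),circ(X,dk*.3,H)]]
def masks(c,kind,X0,half):
    u,v=proj(c,X0).round().astype(int); u0,v0=u-half,v-half
    roi=c['pixels'][max(v0,0):v+half,max(u0,0):u+half]; u0,v0=max(u0,0),max(v0,0)
    hsv=cv2.cvtColor(roi,cv2.COLOR_BGR2HSV); H,Sa,V=[hsv[...,i].astype(int) for i in range(3)]
    m=((H>14)&(H<34)&(Sa>95)&(V>40)) if kind=='w' else ((Sa<60)&(V>45))
    return m,u0,v0
def render(c,kind,n,X,shape,u0,v0):
    m=np.zeros((shape[0]*S,shape[1]*S),np.uint8); off=np.array([u0-.5,v0-.5])
    P=lambda pts: np.array([proj(c,p) for p in pts])-off
    if kind=='w':
        for pts in weight_parts(n,X): fill(m,P(pts))
    else:
        r=WD[n]/2000; a=m.copy(); fill(a,P(circ(X,r,0))); fill(m,P(circ(X,r,.005))); m&=a
    return cv2.resize(m.astype(np.float32),shape[::-1],interpolation=cv2.INTER_AREA)
def fit(kind,n,X0,views,half=26,fixz=False,show=None):
    X0=np.array(X0,float); D=[]
    for c in views:
        m,u0,v0=masks(c,kind,X0,half)
        _,lab=cv2.connectedComponents(m.astype(np.uint8)); 
        r=render(c,kind,n,X0,m.shape,u0,v0)>.5
        ids=lab[r&m]; k=np.bincount(ids).argmax() if len(ids) else -1
        D.append((c,(lab==k).astype(np.float32),u0,v0))
    def cost(x):
        X=X0+np.r_[x,0] /1000 if len(x)==2 else X0+np.array(x)/1000
        return sum(np.abs(render(c,kind,n,X,m.shape,u0,v0)-m).sum()/max(m.sum(),1) for c,m,u0,v0 in D)
    best=minimize(cost,[0,0] if fixz else [0,0,0],method='Nelder-Mead',options=dict(initial_simplex=None if 0 else np.vstack([np.zeros(2 if fixz else 3),6*np.eye(2 if fixz else 3)]),xatol=.1,fatol=1e-4))
    X=X0+(np.r_[best.x,0] if fixz else best.x)/1000
    if show is not None:
        for c,m,u0,v0 in D:
            r=render(c,kind,n,X,m.shape,u0,v0); roi=c['pixels'][v0:v0+m.shape[0],u0:u0+m.shape[1]].copy()
            roi=cv2.resize(roi,(200,200),interpolation=cv2.INTER_CUBIC)
            ct,_=cv2.findContours((cv2.resize(r,(200,200))>.5).astype(np.uint8),0,2); cv2.drawContours(roi,ct,-1,(0,0,255),1); show.append(roi)
    return X,best.fun/len(views)
E
python3 - <<'E'
from h import *
L={f:load(f) for f in ('a1','a2','b1','b2','c1','c2')}
G={500:((.547,-.361,.064),('a1','a2')),200:((.426,-.056,0),('b1','b2')),100:((.464,-.164,0),('b1','b2')),50:((.561,-.146,0),('b1','b2'))}
show=[]
for n,(x,vs) in G.items(): X,e=fit('w',n,x,[L[v] for v in vs],show=show); print('w',n,(X*1000).round(1),round(e,3))
for n,x in {500:(.483,.183,.013),200:(.406,.179,.013),100:(.398,.25,.013),50:(.466,.254,.013)}.items():
    X,e=fit('f',n,x,[L['c1'],L['c2']],half=24,show=show); Y,e2=fit('f',n,x,[L['c1'],L['c2']],half=24,fixz=True);print('well',n,(X*1000).round(1),round(e,3),(Y*1000).round(1),round(e2,3))
cv2.imwrite('pics/fit1.png',np.vstack([np.hstack(show[i:i+4]) for i in (0,4,8,12)])[:800])
E
```

```text
w 500 [ 552.2 -360.2   53.5] 0.096
w 200 [426.6 -52.2  -4.2] 0.059
w 100 [ 464.8 -163.4   -4.6] 0.092
w 50 [ 562.6 -145.    -5.1] 0.159
well 500 [481.4 186.2  13.6] 0.026 [481.6 186.1  13. ] 0.026
well 200 [408.9 175.1  13.6] 0.032 [409. 175.  13.] 0.032
well 100 [398.2 247.3  11.9] 0.043 [398.  247.3  13. ] 0.044
well 50 [469.9 258.4  14. ] 0.064 [470.3 258.5  13. ] 0.065
```

```bash
python3 -c "
import cv2;i=cv2.imread('pics/fit1.png');cv2.imwrite('pics/fit1s.png',cv2.resize(i,(600,600)))"
```

```text
(no output)
```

View pics/fit1s.png

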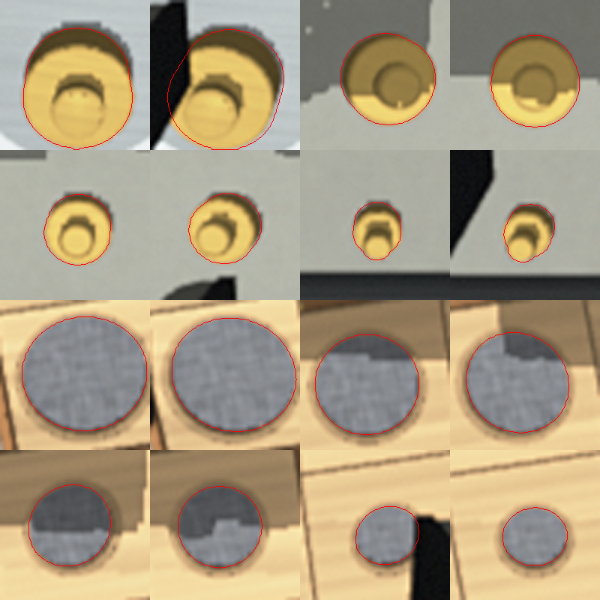

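Well fits sit right on the wells, with z 12–14 mm against 13 mm stated, and spacings of 72.6–73.3 mm (73 stated). The weights come out about 5 mm low because the dark body sides drop out of the mask, so I'll loosen the mask and compare with z fixed.

```bash
sed -i "s/m=((H>14)&(H<34)&(Sa>95)&(V>40))/m=((H>8)\&(H<38)\&(Sa>SAT)\&(V>20))/; s/^S=8/S=8; SAT=80/" h.py
python3 - <<'E'
import h
from h import *
L={f:load(f) for f in ('a1','a2','b1','b2')}
G={500:((.547,-.361,.064),('a1',)),200:((.426,-.056,0),('b1','b2')),100:((.464,-.164,0),('b1','b2')),50:((.561,-.146,0),('b1','b2'))}
for s in (65,95):
  h.SAT=s
  for n,(x,vs) in G.items():
    V=[L[v] for v in vs]; X,e=fit('w',n,x,V); Y,e2=fit('w',n,x,V,fixz=True); print(s,n,(X*1000).round(1),round(e,3),'fixed z',(Y*1000).round(1),round(e2,3))
c=L['b1'];u,v=proj(c,(.4648,-.1634,0)).astype(int);hsv=cv2.cvtColor(c['pixels'],cv2.COLOR_BGR2HSV)
print(u,v);print([tuple(map(int,hsv[r,u])) for r in range(v-16,v+16,1)])
E
```

```text
65 500 [ 552.2 -359.7   53.4] 0.028 fixed z [ 547.8 -359.6   64. ] 0.057
65 200 [426.1 -52.5  -1.5] 0.043 fixed z [425.9 -52.7   0. ] 0.046
65 100 [ 464.  -163.    -1.3] 0.055 fixed z [ 463.6 -162.8    0. ] 0.056
65 50 [ 562.1 -145.    -3.3] 0.093 fixed z [ 560.4 -144.7    0. ] 0.099
95 500 [ 553.8 -359.8   50.1] 0.026 fixed z [ 548.  -359.8   64. ] 0.073
95 200 [426.6 -52.2  -4.2] 0.059 fixed z [425.9 -52.9   0. ] 0.072
95 100 [ 464.8 -163.4   -4.6] 0.092 fixed z [ 463.5 -162.5    0. ] 0.103
95 50 [ 562.6 -145.    -5.1] 0.159 fixed z [ 560.5 -144.6    0. ] 0.178
238 203
[(35, 15, 181), (35, 15, 182), (35, 17, 184), (35, 15, 184), (37, 15, 154), (24, 40, 95), (21, 140, 80), (21, 144, 124), (21, 138, 210), (23, 131, 244), (23, 131, 240), (23, 132, 239), (21, 138, 209), (20, 137, 140), (21, 137, 112), (21, 136, 114), (21, 136, 178), (21, 135, 233), (23, 129, 242), (23, 129, 239), (23, 129, 237), (23, 130, 237), (23, 130, 237), (23, 130, 236), (23, 129, 239), (23, 131, 238), (20, 138, 212), (21, 140, 215), (22, 136, 235), (20, 96, 212), (28, 24, 180), (39, 14, 183)]
```

Bench weights agree with z≈0 within 1–3 mm. On w500, z is ambiguous from the one clear view, so I'll hover close to it, look again from two heights, and crop.

```bash
python3 - <<'E'
import h
from h import *
h.SAT=65
bot.set_gripper(1.0,30)
bot.goto((.42,-.3,.22),down(98.7))
show=[];V=[]
for i,p in enumerate([(.52,-.36,.22),(.542,-.36,.16)]):
    bot.line_to(p,rot=down(98.7)); V.append(snap('wrist',f'd{i}'))
for vs in (V[:1],V[1:],V):
    for fz in (0,1):
        X,e=fit('w',500,(.548,-.36,.064),vs,half=55,fixz=fz,show=show if len(vs)==2 else None); print((X*1000).round(1),round(e,3))
print(bot.current_clock(),bot.current_contact_force().round(2) if hasattr(bot.current_contact_force(),'round') else bot.current_contact_force())
cv2.imwrite('pics/d.png',np.hstack(show))
E
```

```text
[ 548.9 -359.7   57.8] 0.021
[ 546.9 -359.9   64. ] 0.043
[ 548.4 -359.8   59.2] 0.019
[ 546.9 -360.    64. ] 0.038
[ 548.5 -359.8   58.8] 0.021
[ 547. -360.   64.] 0.04
9.0167 [ 0.52 -0.39  0.33]
```

View pics/d.png

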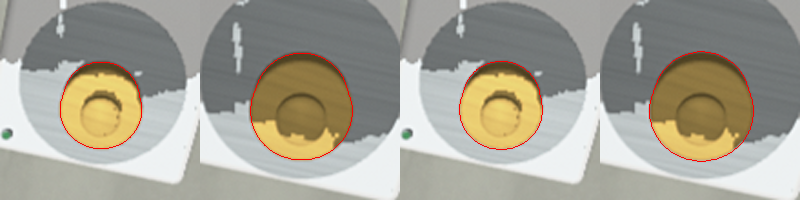

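Only the brass one stands on the pan, so that is w500. The fit gives (547.6, −360) and a pan height of 59–64 mm against 64 stated. The grasp tolerates this, and I'll feel for the floor when placing.

```bash
cat >> h.py <<'E'
R0=down(98.7)
WELL={500:(.4815,.1861),200:(.409,.175),100:(.3981,.2473),50:(.4702,.2584)}
def grasp(n,X,N,lift=.2):
    D,hb,dk,hk,Ht=np.array(W[n])/1000
    f0=np.array(bot.current_contact_force())
    z=X[2]+hb+.0025
    bot.set_gripper(min(1,(dk+.03)/.092))
    bot.line_to((X[0],X[1],z+.012),rot=R0,max_speed=.1); bot.line_to((X[0],X[1],z),max_speed=.03)
    print('at',np.round(bot.current_ee_pos(),4),'df',np.round(np.array(bot.current_contact_force())-f0,2))
    bot.set_gripper(0,N); print('opening mm',round(bot.current_opening()*92,1),'knob',dk*1000)
    bot.line_to((X[0],X[1],z+.01),max_speed=.03); bot.hold(.2)
    print('lifted df',np.round(np.array(bot.current_contact_force())-f0,2),round(bot.current_opening()*92,1))
    bot.line_to((X[0],X[1],lift),max_speed=.15)
def place(n,dxy=(0,0),zt=None):
    D,hb,dk,hk,Ht=np.array(W[n])/1000
    x,y=np.array(WELL[n])+dxy; z=.013+hb+.0025
    bot.goto((x-.02,y,.17),R0); bot.line_to((x,y,z+.03),max_speed=.15)
    bot.hold(.3); f0=np.array(bot.current_contact_force())
    bot.line_to((x,y,z+.004),max_speed=.04); bot.hold(.1)
    print('near df',np.round(np.array(bot.current_contact_force())-f0,2))
    k=.004
    while k>-.0065:
        df=np.array(bot.current_contact_force())-f0
        if df[2]>1.5: break
        k-=.0005; bot.line_to((x,y,z+k),max_speed=.02); bot.hold(.05)
    print('contact at k mm',round(k*1000,2),'df',np.round(df,2))
    bot.set_gripper((dk+.014)/.092); 
    bot.line_to((x,y,z+.05),max_speed=.08); print('clock',bot.current_clock())
E
python3 - <<'E'
from h import *
grasp(500,(.5476,-.36,.064),35)
bot.line_to((.42,-.30,.2)); 
print(bot.current_ee_pos(),bot.current_opening()*92,bot.current_clock()); 
c=snap('wrist','g500'); cv2.imwrite('pics/g500c.png',c['pixels'])
E
```

```text
at [ 0.5475 -0.36    0.0924] df [-0.05  0.25  0.39]
opening mm 22.8 knob 24.0
lifted df [-0.56 -0.27 -5.1 ] 22.5
[ 0.42043768 -0.30028891  0.20001564] 22.71137788428128 14.1417
```

View pics/g500c.png

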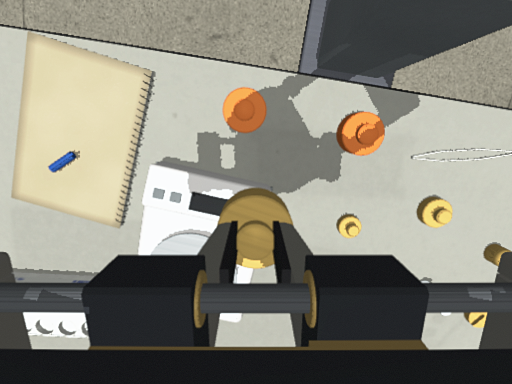

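w500 is held (−5.1 N); its body is centred near (256,220). I'll compare the body's top edge with what a centred grip predicts, then place it.

```bash
cat >> h.py <<'E'
def offs(n,fn,d=.0025):
    "tool-x/y offset of held body: sweep, compare visible upper outline of body"
    c=snap('wrist',fn); p=np.array(bot.current_ee_pos()); D,hb=np.array(W[n][:2])/1000
    hsv=cv2.cvtColor(c['pixels'],cv2.COLOR_BGR2HSV).astype(int); m=(hsv[...,0]>8)&(hsv[...,0]<38)&(hsv[...,1]>65)
    u,v=proj(c,p-[0,0,d+hb/2]).round().astype(int)
    cols=m[:v+40,u-int(60):u+60]; lab=cv2.connectedComponents(cols.astype(np.uint8))[1]; k=lab[v-6,60]
    b=lab==k; ys,xs=np.nonzero(b); xs=xs+u-60; 
    P=np.array([proj(c,q) for q in np.r_[circ(p-[0,0,d+hb],D/2,0),circ(p-[0,0,d+hb],D/2,hb)]])
    print('seen top,left,right',ys.min()-.5,xs.min()-.5,xs.max()+.5,'predicted',P[:,1].min().round(1),P[:,0].min().round(1),P[:,0].max().round(1),'px/mm',round(c['fx']/1000/((c['R']@p+c['t'])[2]),2))
E
python3 - <<'E'
from h import *
offs(500,'o500'); place(500); c=snap('wrist','p500')
cv2.imwrite('pics/p500c.png',c['pixels'])
E
```

```text
seen top,left,right 187.5 217.5 292.5 predicted 187.8 214.4 293.0 px/mm 1.53
near df [0.6  0.34 0.44]
contact at k mm -0.5 df [-2.43 -0.53  8.5 ]
clock 21.95
```

View pics/p500c.png

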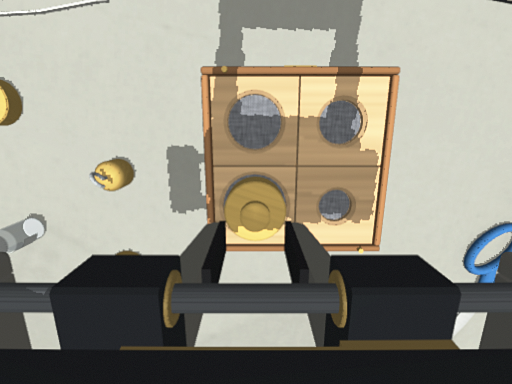

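w500 is seated: contact came 0.5 mm from the expected floor height, and it shows upright in its well at (255,210). Next is w200, with a close re-fit before the grasp.

```bash
cat >> h.py <<'E'
def hoverfit(n,X0,tag):
    global SAT; SAT=65
    X0=np.array(X0); p=np.array(bot.current_ee_pos()); bot.line_to((p[0],p[1],.17),max_speed=.15)
    bot.goto((X0[0]-.02,X0[1],.14),R0); bot.set_gripper(.9); bot.hold(.2)
    c=snap('wrist',f'h{tag}'); X,e=fit('w',n,X0,[c],half=50,fixz=True); Y,e2=fit('w',n,X0,[c],half=50)
    print(n,(X*1000).round(1),round(e,3),'free',(Y*1000).round(1),round(e2,3)); return X,Y
E
python3 - <<'E'
from h import *
X,Y=hoverfit(200,(.4259,-.0527,0),'200')
ok=np.linalg.norm(X[:2]-[.4259,-.0527])<.005
if ok:
    grasp(200,X,25,lift=.17); offs(200,'o200')
E
```

```text
200 [425.8 -52.6   0. ] 0.038 free [427.2 -52.5  -4.9] 0.028
at [ 0.4257 -0.0525  0.0193] df [-0.3   0.69 -1.06]
opening mm 19.0 knob 20.0
lifted df [-0.6   0.6  -3.08] 19.0
seen top,left,right 199.5 227.5 282.5 predicted 198.7 223.6 283.9 px/mm 1.53
```

```bash
python3 - <<'E'
from h import *
place(200); 
X,Y=hoverfit(100,(.4636,-.1628,0),'100')
if np.linalg.norm(X[:2]-[.4636,-.1628])<.005:
    grasp(100,X,20,lift=.17); offs(100,'o100')
c=load('o100'); cv2.imwrite('pics/o100c.png',c['pixels'])
E
```

```text
near df [ 0.14  0.37 -0.62]
contact at k mm 0.0 df [ 0.12 -0.56  2.15]
clock 36.125
100 [ 463.5 -162.6    0. ] 0.05 free [ 465.3 -162.3   -5.6] 0.037
at [ 0.4634 -0.1626  0.0163] df [0.2  0.65 0.54]
opening mm 14.6 knob 16.0
lifted df [-0.19  1.08 -1.36] 15.0
seen top,left,right 206.5 234.5 275.5 predicted 206.1 230.4 277.2 px/mm 1.53
```

View pics/o100c.png

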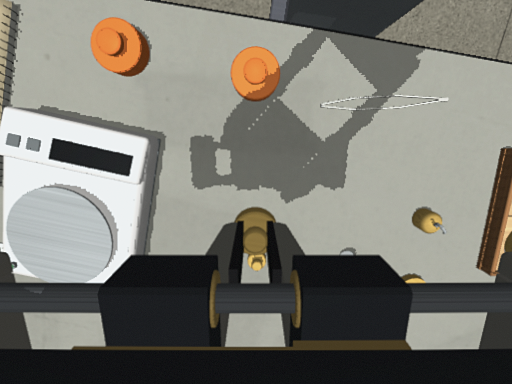

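w200 touched down at exactly the expected height. w100 is held upright in the jaws at (256,225), with w50 still on the bench behind it. I'll place w100, then pick up w50.

```bash
python3 - <<'E'
from h import *
place(100); 
p=np.array(bot.current_ee_pos()); bot.line_to((p[0],p[1],.17)); bot.goto((.42,-.05,.17),R0)
X,Y=hoverfit(50,(.5604,-.1447,0),'50')
if np.linalg.norm(X[:2]-[.5604,-.1447])<.005:
    grasp(50,X,20,lift=.15); bot.line_to((.43,-.10,.17)); offs(50,'o50')
print(bot.current_clock())
E
```

```text
near df [-0.12  0.81  0.02]
contact at k mm -0.5 df [-1.03 -1.61  5.78]
clock 51.7167
50 [ 560.1 -144.3    0. ] 0.067 free [ 562.3 -144.1   -7. ] 0.053
at [ 0.56   -0.1443  0.0133] df [-0.19 -0.31  1.04]
opening mm 12.4 knob 14.0
lifted df [-0.19 -0.23 -0.93] 12.8
seen top,left,right 212.5 240.5 268.5 predicted 212.4 235.5 271.8 px/mm 1.53
61.625
```

```bash
python3 - <<'E'
from h import *
place(50)
p=np.array(bot.current_ee_pos()); bot.line_to((p[0],p[1],.2)); bot.goto((.38,.217,.22),R0)
c=snap('wrist','end'); t=snap('top','endt')
a=cv2.resize(c['pixels'][20:280,130:400],(540,520),interpolation=cv2.INTER_CUBIC); cv2.imwrite('pics/endc.png',a)
import h; h.SAT=65
for n in WELL: 
    X,e=fit('w',n,(*WELL[n],.013),[c],half=30,fixz=True); print(n,((X[:2]-WELL[n])*1000).round(1),round(e,2))
print(bot.current_clock())
E
```

```text
near df [ 0.24  0.5  -0.57]
contact at k mm -0.5 df [-2.74 -1.1   5.27]
clock 68.9917
500 [-25.7  35. ] 0.66
200 [ 5.  -1.1] 0.78
100 [5.9 5.9] 0.87
50 [ 22.1 -20.8] 0.89
70.55
```

View pics/endc.png

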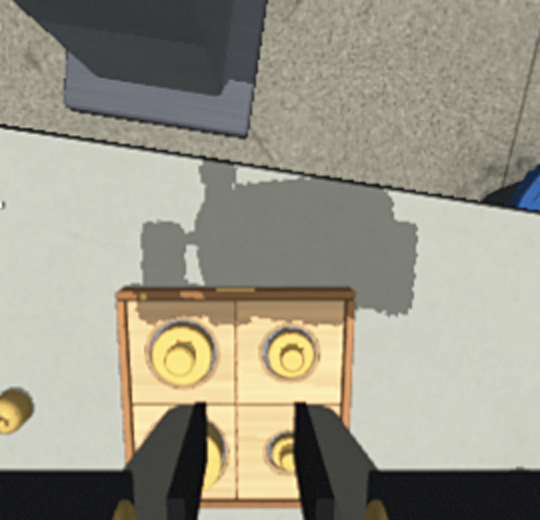

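w200 (182,355) and w100 (291,353) sit centred with an even ring around them. The numeric fit means nothing here because the wood shares the brass hue. The fingers hide w500 and w50, so I need one more view, drawn back.

```bash
python3 - <<'E'
from h import *
bot.set_gripper(1.0); bot.goto((.46,.21,.25),R0); c=snap('wrist','end2'); s=snap('scene','ends')
for n,z in ((500,.1),):pass
u,v=proj(c,(.44,.217,.02)).astype(int); a=cv2.resize(c['pixels'][v-75:v+75,u-75:u+75],(450,450),interpolation=cv2.INTER_CUBIC)
t0,t1=load('top0')['pixels'],load('endt')['pixels']
b=np.vstack([cv2.resize(x[155:205,140:215],(337,225),interpolation=cv2.INTER_CUBIC) for x in (t0,t1)])
cv2.imwrite('pics/end2c.png',np.hstack([a,b])); print(bot.current_clock())
E
```

```text
72.1167
```

View pics/end2c.png

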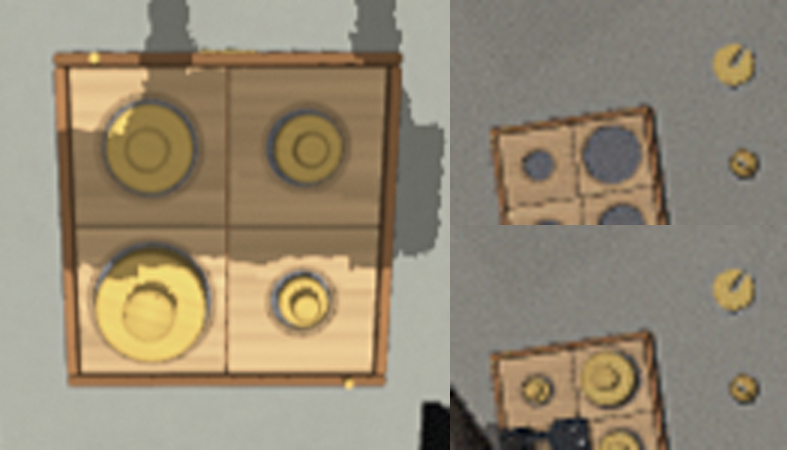

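All four weights stand level inside their wells: 200 (150,150), 100 (307,150), 500 (150,305) and 50 (303,302). Slotted and hooked show no movement in the before and after crops, and the arm is clear, so I'm handing the job in.

```bash
python3 -c "
from h import *
bot.job_done(); print(bot.current_clock())"
```

```text
the job is handed in; nothing more can be done
the job is handed in; nothing more can be done
```

All four knob weights (500, 200, 100 and 50 g) are back in their wells, and I handed the job in at about 72 s of the 120 s allowed. I took each one by the knob and lowered it slowly until it touched, then let go.

**Checks that passed:**
- Each weight met its well floor within 0.5 mm of the expected height, with a contact force of 2–8.5 N.
- The last pictures show all four upright inside their wells. The slotted and hooked weights are where they started, and the arm was touching nothing.

**Checks that failed or disagreed:**
- **Height from silhouettes:** with height left free, the fits put the weights too low. The bench weights came out 1–7 mm low and the pan about 5 mm low (59 mm, against the stated 64 mm). I used the stated heights, and the touch-down heights confirmed them.
- **Final position fit:** fitting the seated weights numerically did not work, because the wood and the brass are too close in colour. I judged the seating from the pictures and the contact heights instead.

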